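# Lay the tasting place

## Robot

A 7-joint arm with a two-finger parallel gripper is mounted at the origin on the work surface; the furniture and walls round the work are solid. World frame = base frame: x ahead of the robot, y to its left, z up, the work surface at z = 0. Lengths are in m, angles in rad, forces in N, time in s.
With the tool pointing down it reaches from about 0.425 to 0.825 m from the base axis. Payload 3.6 kg.
Tool frame: the origin (TCP) lies midway between the tips of the shut fingers; the grasp point (between the pads) lies 19 mm behind it; z points along the fingers, y is the line along which they close (so a half turn about z gives the same grasp; the last joint's range is limited). The gripper opens to 85 mm and grips with 20 to 120 N. Pads are 22 mm wide; open, the fingers measure 114 mm over their backs; the gripper's body (76 mm by 85 mm) begins 54 mm behind the grasp point. The pads swing forward as they close: fully open they stand 13 mm farther back than shut.
Start: joints at [-1.155, 0.615, -0.013, 1.423, 0.008, 1.103, -0.04], TCP at [0.278, 0.587, 0.208] pointing down, gripper open.
Joint ranges: [-3.12, 3.12], [-0.3, 2.06], [-1.34, 1.32], [0.26, 2.42], [-1.36, 4.5], [0.01, 1.98], [-2.84, 2.84]. Speed limits (rad/s): [2.79, 2.79, 3.14, 3.14, 3.14, 3.14, 3.14].

## Interface

Orientations are given as a 3x3 rotation matrix whose columns are the frame's x, y, z axes.
In Python, from plant import arm gives the robot as it stands. Calls block until the motion is done:
- arm.move_pose(position, orientation): joint-space move of the TCP to a pose.
- arm.movel(position, velocity=0.15, ori=None): straight line of the TCP; ori=None keeps the orientation; velocity is the mean speed in m/s.
- arm.movej(angles): joint-space move.
- arm.open_gripper() and arm.grasp(force=None): open the fingers fully, or close them until they stop; force is the grip in N (None keeps the last).
- arm.dwell(seconds).
- arm.ik(position, orientation): joint angles nearest the present ones, or None.
- arm.read_camera(name): name is "scene" or "top"; returns a dict with "pixels" (480x640x3 uint8, blue, green, red), "K" (3x3 intrinsics, pixels), "position" and "attitude" of the camera in the world. Camera axes: x right, y down, z forward; pixel columns grow to the right and rows downward; lengths in m; the calibration is good to about 2 mm. A picture is of the moment at which its call begins. There is no depth.
A pose or a line that the arm cannot do raises arm.PlanningError and nothing moves.
- arm.job_done(): hands the job in; it is judged then, once.
Readings, each from a call of its own:
- arm.get_t(): time.
- arm.get_joints(): joint angles.
- arm.get_qvel(): joint speeds.
- arm.get_tau(): joint torques, N m.
- arm.get_tool_pos(): TCP position.
- arm.get_eef_rot(): TCP orientation.
- arm.get_contact_force(): force on the tool from outside, world axes, zero at the start.
- arm.get_moment(): the same for the moment, N m.
- arm.get_opening(): finger opening in m.
- arm.get_gripper_force(): force on a finger pad.
Only numpy, scipy, OpenCV 4.12 (cv2) and the standard library are available. Lean on these libraries where they do the work, as an engineer would, in place of code of your own. Each camera call takes 0.05 s, during which the arm holds its last target. There are 200 camera calls.

## Task

Lay a tasting place around the red notebook, which stays where it is. Set the shut tin beyond the notebook's far short edge, centred on it, its long side parallel to that edge and about 4 cm away, and put the matchbox centred on top of the tin, lying the same way. Lay the pen beside the notebook on the side where the coaster is, parallel to the notebook's long edge, about 4 cm from it and with its ends level with the notebook's; stand the bottle stopper upright on its cap in the middle of the coaster, and leave the two loose corks alone.

Things in the scene. Friction and masses are not known exactly. Their poses are not given: they have to be found in the camera images.
- notebook: dark red cloth-bound notebook with a black elastic band, lying flat and fixed to the table, 96 (its x) x 142 (its y) x 14 mm high. Origin: centre of its underside. Its y axis points away from the robot within 15 degrees (the far short edge is at y = +71 mm), its x axis to the robot's right (long edges at x = +-48 mm).
- coaster: round dark wooden coaster fixed to the table, 90 mm across, 6 mm high, flat top; to the left or the right of the notebook. Origin: centre of its underside.
- seal_tin: small flat rectangular cream tin with a tan lid, lid shut (it does not open), 62 (x) x 88 (y) x 21 mm high (z); larger than the matchbox. Origin: centre of its underside. The flat top carries the matchbox.
- matchbox: yellow-topped matchbox with dark sides, shut (the tray does not slide), 37 (x) x 56 (y) x 17 mm high (z). Origin: centre of its underside.
- fountain_pen: black pen with gilt bands, lying, 13 (x) x 138 (y) x 13 mm high (z); it does not roll. Origin: centre of its underside; y runs along the pen.
- stopper: turned cork stopper standing on its round brass cap, 29 mm across at the cap (the lowest 10 mm or so), slightly narrower above, 37 mm high. Origin: centre of its underside (the cap's face), z up.
- cork_1: plain wine cork lying on its side, 24 mm thick, 44 mm long (y), one end stained; rolls if touched. To be left alone. Origin: under its middle.
- cork_2: second plain wine cork like cork_1, to be left alone. Origin: under its middle.

How it is judged:
At the end, for the whole second after the job is handed in: Tin flat 142+-15 mm beyond notebook centre, <13 mm off its axis, square to 0.15 rad; matchbox centred on it to 12 mm, 0.2 rad; pen on the coaster side, 94+-15 mm from notebook centre, lengthwise +-15 mm, 0.15 rad; stopper upright within 12 mm of coaster centre; all at rest (x of seal_tin in the frame of notebook between -0.013 and 0.013 m and y of seal_tin in the frame of notebook between 0.127 and 0.157 m and height (world z) of seal_tin below 0.006 m and angle between each of seal_tin, matchbox, stopper's own z axis and vertical below 0.1 rad and angle between the y axis of seal_tin and the x axis of notebook, either way round below 0.15 rad and x of matchbox in the frame of seal_tin between -0.012 and 0.012 m and y of matchbox in the frame of seal_tin between -0.012 and 0.012 m and z of matchbox in the frame of seal_tin between 0.016 and 0.027 m and angle between the y axis of matchbox and the y axis of seal_tin, either way round below 0.2 rad and ((x of coaster in the frame of notebook above 0 m and x of fountain_pen in the frame of notebook between 0.079 and 0.109 m) or (x of coaster in the frame of notebook below 0 m and x of fountain_pen in the frame of notebook between -0.109 and -0.079 m)) and y of fountain_pen in the frame of notebook between -0.015 and 0.015 m and angle between the y axis of fountain_pen and the y axis of notebook, either way round below 0.15 rad and height (world z) of fountain_pen below 0.02 m and horizontal distance between stopper and coaster below 0.012 m and height (world z) of stopper between 0.002 and 0.011 m and linear speed of each of seal_tin, matchbox, fountain_pen, stopper below 0.01 m/s); the robot touches nothing.
It fails at once if a loose cork is moved more than 30 mm (distance of any of cork_1, cork_2 from where it was at the start of the episode above 0.03 m).
It also fails if it takes over 106 s, if anything falls off the work surface, if the arm or the gripper's body presses on something with over 40 N, if the wrist force passes 120 N, or if a joint passes its speed limit or range.

## Working session

There is one attempt and no reset: what is moved stays moved. The work goes in short steps, each a Python script; the robot and the scene stay as the last script left them, time stands still between calls to the robot, and variables do not carry over. Pictures are saved under pics/ and viewed, at most 14 in all, crops included, and the job is handed in when it is done.

```bash
ls; mkdir -p pics; python3 - <<'E'
from plant import arm
import cv2
for n in("top","scene"):
    c=arm.read_camera(n); cv2.imwrite(f"pics/{n}0.png",c["pixels"]); print(n,c["K"],c["position"],c["attitude"])
print(arm.get_t(),arm.get_tool_pos(),arm.get_eef_rot())
E
```

```text
pics
top [[620.01244675   0.         313.93404245]
 [  0.         620.01244675 230.6123494 ]
 [  0.           0.           1.        ]] [-0.3694728  -0.37254248  1.49549845] [[ 0.43796831 -0.75706324  0.48480822]
 [-0.8988651  -0.37777718  0.22209445]
 [ 0.01500994 -0.53304752 -0.84595215]]
scene [[550.02142282   0.         316.68388484]
 [  0.         550.02142282 241.24618663]
 [  0.           0.           1.        ]] [-0.29756238 -0.83267471  0.60645323] [[ 0.73383519 -0.31249681  0.60318459]
 [-0.6792155  -0.32138941  0.65982964]
 [-0.01233752 -0.89389853 -0.44809954]]
0.1 [0.27815236 0.58663935 0.20744384] [[-9.03580770e-01  4.28416600e-01 -1.00483897e-03]
 [ 4.28417778e-01  9.03578257e-01 -2.13071466e-03]
 [-4.88288163e-06 -2.35576367e-03 -9.99997225e-01]]
```

View pics/top0.png

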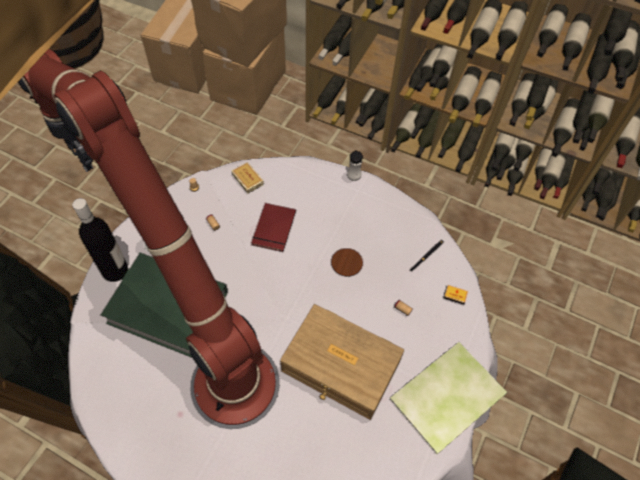

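View pics/scene0.png

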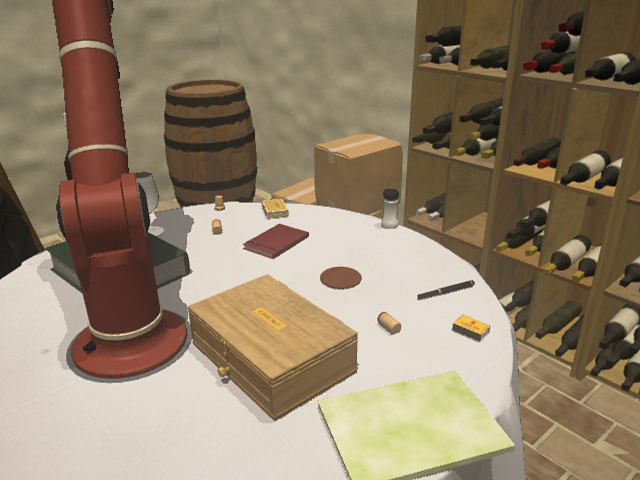

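The top view shows the tin at (248,178), notebook (274,227), coaster (347,262), pen (427,256), matchbox (456,295), stopper (194,185), and corks at (213,222) and (403,307). The scene view shows the same layout, with a shaker near the table edge.

```bash
cat > h.py <<'E'
import numpy as np, cv2
from plant import arm
def ray(c,uv,z):
    uv=np.atleast_2d(uv).astype(float); d=np.c_[uv,np.ones(len(uv))]@np.linalg.inv(c["K"]).T@np.array(c["attitude"]).T
    p=np.array(c["position"]); return (p+d*((z-p[2])/d[:,2])[:,None])[:,:2]
def proj(c,P):
    q=(np.atleast_2d(P)-c["position"])@np.array(c["attitude"])@np.array(c["K"]).T; return q[:,:2]/q[:,2:]
def cloth(c):
    # non-tablecloth mask: cloth is bright, pinkish-white with low saturation
    hsv=cv2.cvtColor(c["pixels"],cv2.COLOR_BGR2HSV); return hsv
def blob(c,mask,seed,r=40):
    m=np.zeros_like(mask); u,v=seed; m[max(0,v-r):v+r,max(0,u-r):u+r]=mask[max(0,v-r):v+r,max(0,u-r):u+r]
    cs,_=cv2.findContours(m,cv2.RETR_EXTERNAL,cv2.CHAIN_APPROX_NONE)
    return max(cs,key=cv2.contourArea)[:,0,:]
def rect(c,cnt,z):
    """min-area rectangle on plane z: centre, (short,long) mm, yaw of long side"""
    p=ray(c,cnt,z)
    (x,y),(w,h),a=cv2.minAreaRect((p*1000).astype(np.float32)); a=np.radians(a)
    if w>h: w,h=h,w
    else: a+=np.pi/2
    return np.array([x,y])/1000,(w,h),(a+np.pi/2)%np.pi-np.pi/2
E
python3 - <<'E'
from h import *
S={"top":dict(nb=(274,227),co=(347,262),tin=(248,178),mb=(456,295),pen=(427,256),st=(194,185),c1=(213,222),c2=(403,307)),
"scene":dict(nb=(277,240),co=(341,278),tin=(275,208),mb=(471,327),pen=(446,290),st=(219,202),c1=(216,227),c2=(389,322))}
H=dict(nb=.014,co=.006,tin=.021,mb=.017,pen=.010,st=.037,c1=.012,c2=.012)
for n in S:
    c=arm.read_camera(n); hsv=cloth(c)
    print(n, {k:tuple(hsv[v[1],v[0]]) for k,v in S[n].items()}, "cloth",hsv[300,270] if n=="top" else hsv[350,400])
    m=((hsv[...,1]>70)|(hsv[...,2]<110)).astype(np.uint8)*255
    for k,s in S[n].items():
        ct=blob(c,m,s,40 if k in("nb","co","pen") else 19); p,wh,a=rect(c,ct,H[k]); print(k,p.round(4),np.round(wh,1),round(a,3))
c=arm.read_camera("top"); i=c["pixels"]
a=cv2.resize(i[145:265,170:300],None,fx=5,fy=5,interpolation=2)[:600]
b=cv2.resize(i[225:325,320:480],None,fx=5,fy=5,interpolation=2)
cv2.imwrite("pics/a.png",a);cv2.imwrite("pics/b.png",b)
E
```

```text
top {'nb': (np.uint8(2), np.uint8(157), np.uint8(107)), 'co': (np.uint8(10), np.uint8(170), np.uint8(105)), 'tin': (np.uint8(19), np.uint8(146), np.uint8(190)), 'mb': (np.uint8(16), np.uint8(203), np.uint8(198)), 'pen': (np.uint8(0), np.uint8(15), np.uint8(51)), 'st': (np.uint8(15), np.uint8(121), np.uint8(126)), 'c1': (np.uint8(16), np.uint8(122), np.uint8(200)), 'c2': (np.uint8(15), np.uint8(123), np.uint8(205))} cloth [  9  24 210]
nb [0.441  0.1256] [ 93.5 144.7] 0.217
co [ 0.4329 -0.1064] [82.1 85.9] -1.109
tin [0.5561 0.2748] [61.  97.3] 1.089
mb [ 0.466  -0.4082] [45.2 57.3] -1.477
pen [ 0.6437 -0.3478] [ 81.2 136.3] 0.463
st [0.492  0.4172] [ 55.6 108.7] -0.999
c1 [0.3783 0.2887] [21.6 51.3] 1.026
c2 [ 0.3714 -0.2966] [25.5 44.8] 1.44
scene {'nb': (np.uint8(3), np.uint8(125), np.uint8(135)), 'co': (np.uint8(10), np.uint8(118), np.uint8(132)), 'tin': (np.uint8(20), np.uint8(142), np.uint8(216)), 'mb': (np.uint8(22), np.uint8(176), np.uint8(233)), 'pen': (np.uint8(9), np.uint8(24), np.uint8(73)), 'st': (np.uint8(17), np.uint8(113), np.uint8(156)), 'c1': (np.uint8(16), np.uint8(97), np.uint8(108)), 'c2': (np.uint8(17), np.uint8(118), np.uint8(217))} cloth [ 19  21 228]
nb [0.4354 0.1154] [107.3 155.6] 0.22
co [ 0.4304 -0.111 ] [84.8 89.2] 0.802
tin [0.568 0.29 ] [108.8 211.3] 0.863
mb [ 0.4598 -0.413 ] [57.5 59.4] -1.432
pen [ 0.6795 -0.2825] [ 78.6 136.6] 0.8
st [0.4667 0.4116] [108.4 207.3] 0.953
c1 [0.3774 0.2868] [22.4 89.5] 1.06
c2 [ 0.37   -0.2959] [33.4 65.1] 1.352
```

View pics/a.png

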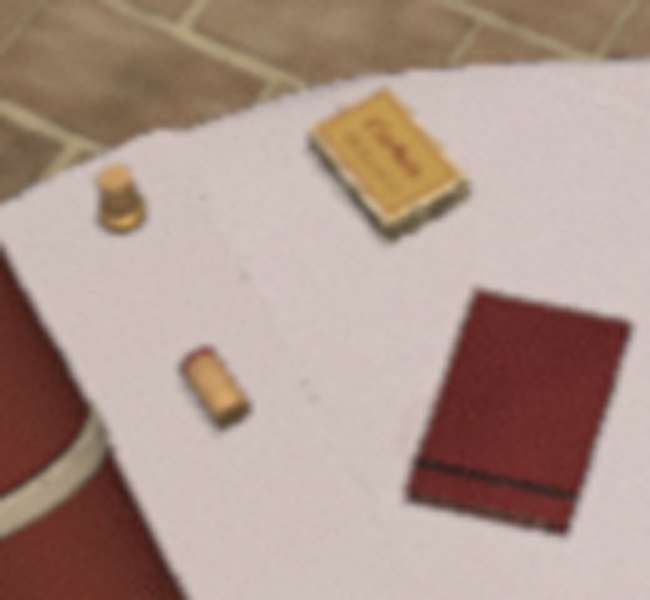

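View pics/b.png

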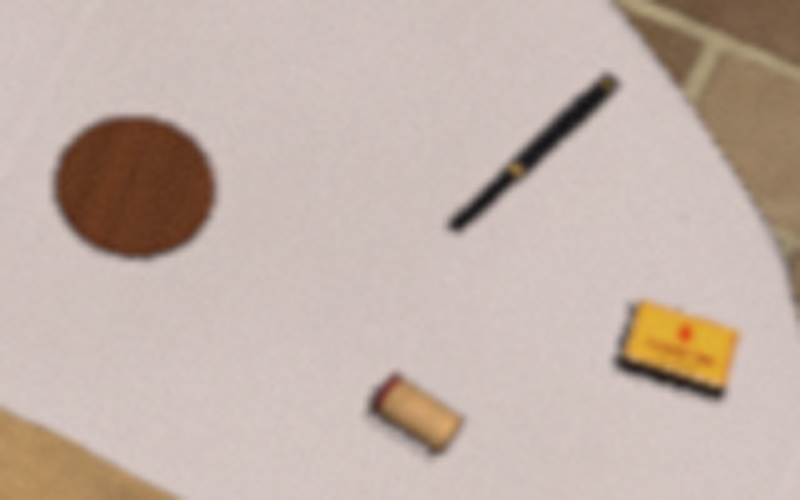

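The crops show each outline clearly: the tin's top is a lid with its corners at (385,90), (468,185), (390,225) and (312,132) in crop a. The matchbox, pen and coaster are sharp in crop b. I'll cast these corners and check the resulting sizes.

```bash
python3 - <<'E'
from h import *
c=arm.read_camera("top"); s=arm.read_camera("scene")
A=lambda P:(np.array(P,float)+.5)/5-.5+[170,145]
B=lambda P:(np.array(P,float)+.5)/5-.5+[320,225]
def quad(n,px,z):
    p=ray(c,px,z); e=np.linalg.norm(np.roll(p,-1,0)-p,axis=1)*1000
    d1=np.roll(p,-1,0)-p; print(n,p.mean(0).round(4),e.round(1),np.degrees(np.arctan2(d1[:,1],d1[:,0])).round(1),"scene px",proj(s,np.r_[p.mean(0),z]).round(1))
quad("nb",A([(478,290),(631,322),(569,525),(410,491)]),.014)
quad("tin",A([(385,90),(468,183),(390,225),(312,132)]),.021)
quad("mb",B([(640,302),(738,330),(725,388),(628,362)]),.017)
quad("pen",B([(614,78),(452,228)]),.008)
quad("st",A([(121,215),(115,173)]),.005); print(ray(c,A([(115,173)]),.036))
hsv=cloth(c); hs=cloth(s)
for cc,h,sd in((c,hsv,(347,262)),(s,hs,(341,278))):
    m=((h[...,1]>90)).astype(np.uint8)*255
    e=cv2.fitEllipse(blob(cc,m,sd,30)); print("coaster",e,ray(cc,[e[0]],.004))
quad("c1",A([(200,360),(235,415)]),.012); quad("c2",B([(385,388),(448,432)]),.012)
quad("shaker",[(355,178)],.0)
i=s["pixels"]; cv2.imwrite("pics/s2.png",np.vstack([cv2.resize(i[185:265,200:360],None,fx=4,fy=4,interpolation=2),cv2.resize(i[265:345,320:480],None,fx=4,fy=4,interpolation=2)][:2])[:600])
E
```

```text
nb [0.4443 0.1249] [ 91.7 139.9  91.6 140.3] [ -77.6 -167.3  102.6   12.7] scene px [[276.3 237.2]]
tin [0.5596 0.2757] [87.1 54.1 84.6 52.7] [-116.6  151.1   62.5  -26.2] scene px [[274.2 204.6]]
mb [ 0.4686 -0.4096] [53.1 36.  51.8 37.2] [ -81.9 -172.5   99.4    9.6] scene px [[471.  324.1]]
pen [ 0.5506 -0.2966] [138.9 138.9] [160.2 -19.8] scene px [[445.6 288.6]]
st [0.4736 0.4129] [31.7 31.7] [  38.3 -141.7] scene px [[220.3 204.6]]
[[0.46825238 0.40614245]]
coaster ((346.5970153808594, 261.87841796875), (26.22722816467285, 29.998849868774414), 98.91068267822266) [[ 0.43388555 -0.10625681]]
coaster ((340.4005432128906, 277.0511169433594), (20.295846939086914, 39.726749420166016), 90.84256744384766) [[ 0.43286806 -0.10802593]]
c1 [0.3784 0.2863] [43.7 43.7] [-122.1   57.9] scene px [[216.7 225.9]]
c2 [ 0.3728 -0.2961] [40.2 40.2] [-102.9   77.1] scene px [[389.  321.5]]
shaker [ 0.7115 -0.0086] [0.] [0.] scene px [[389.4 226.5]]
```

View pics/s2.png

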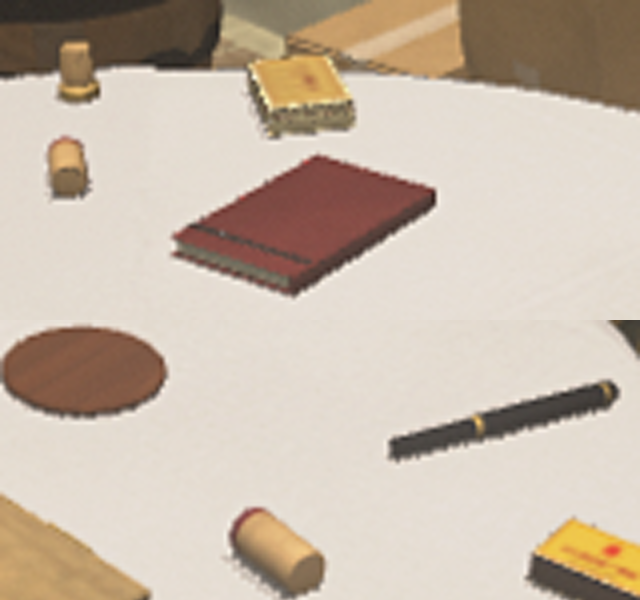

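Sizes and both views agree to a few mm; the coaster is to the right of the notebook. The stopper still needs a depth check. I'll do that and test reachability, then pick up the tin.

```bash
cat >> h.py <<'E'
D=np.radians
NB=np.array([.4443,.1249]); A0=D(12.6)          # notebook centre, direction of its y axis
def nb(x,y): return NB+y*np.array([np.cos(A0),np.sin(A0)])+x*np.array([np.sin(A0),-np.cos(A0)])
def R(a):
    y=np.array([np.cos(a),np.sin(a),0]); z=np.array([0,0,-1.]); return np.c_[np.cross(y,z),y,z]
def best(p,z,a):
    """grip angle a or a+pi, whichever keeps the last joint nearer its middle"""
    o=[(abs(q[6]),b) for b in(a,a+np.pi) if (q:=arm.ik([*p,z],R(b))) is not None]
    return min(o)[1] if o else None
def pick(p,a,z,force=30,up=.12):
    a=best(p,up,a); arm.move_pose([*p,up],R(a)); arm.movel([*p,z],.15)
    arm.grasp(force); o=arm.get_opening(); arm.movel([*p,up],.15); print("pick",round(o,4),round(arm.get_opening(),4),arm.get_t()); return o
def place(p,a,z,up=.12):
    a=best(p,up,a); arm.move_pose([*p,up],R(a)); arm.movel([*p,z],.12); arm.dwell(.2)
    print("force",arm.get_contact_force()); arm.open_gripper(); arm.movel([*p,up],.15); print("t",arm.get_t())
E
python3 - <<'E'
from h import *
c=arm.read_camera("top"); s=arm.read_camera("scene")
for cc,o,k in((c,(170,145),5),(s,(200,185),4)):
    for p in((.4736,.4129),(.468,.406),(.480,.419)):
        q=(proj(cc,[[*p,0],[*p,.037]])+.5-o)*k-.5; print(p,q.round(0).tolist())
for n,p,z,a in(("tin",(.5596,.2757),-.002,-26.8),("tinT",nb(0,.142),-.001,12.6),("mb",(.4686,-.4096),0,8.6),("mbT",nb(0,.142),.022,12.6),("pen",(.5506,-.2966),.002,70.2),("penT",nb(.099,0),.006,102.6),("st",(.4736,.4129),.006,45),("stT",(.4335,-.107),.013,0)):
    print(n,np.round(p,4),[best(p,h,D(a)) for h in(.12,z)])
E
```

```text
(0.4736, 0.4129) [[119.0, 199.0], [110.0, 161.0]]
(0.468, 0.406) [[124.0, 210.0], [115.0, 172.0]]
(0.48, 0.419) [[116.0, 188.0], [107.0, 150.0]]
(0.4736, 0.4129) [[83.0, 86.0], [79.0, 38.0]]
(0.468, 0.406) [[82.0, 91.0], [77.0, 43.0]]
(0.48, 0.419) [[86.0, 82.0], [81.0, 33.0]]
tin [0.5596 0.2757] [np.float64(-0.4677482395344803), np.float64(-0.4677482395344803)]
tinT [0.5829 0.1559] [np.float64(0.21991148575128552), np.float64(0.21991148575128552)]
mb [ 0.4686 -0.4096] [np.float64(0.15009831567151233), np.float64(0.15009831567151233)]
mbT [0.5829 0.1559] [np.float64(0.21991148575128552), np.float64(0.21991148575128552)]
pen [ 0.5506 -0.2966] [np.float64(4.366813788489813), np.float64(4.366813788489813)]
penT [0.4659 0.0283] [np.float64(4.932300466135975), np.float64(4.932300466135975)]
st [0.4736 0.4129] [np.float64(0.7853981633974483), np.float64(0.7853981633974483)]
stT [ 0.4335 -0.107 ] [np.float64(0.0), np.float64(0.0)]
```

```bash
python3 - <<'E'
from h import *
pick((.5596,.2757),D(-26.8),-.002); place(nb(0,.142),A0,-.001)
cc=arm.read_camera("top"); cv2.imwrite("pics/t1.png",cv2.resize(cc["pixels"][130:280,170:370],None,fx=4,fy=4,interpolation=2))
E
```

```text
pick 0.0001 -0.0001 4.7333
force [ 0.35972988  1.28485855 -0.52499803]
t 8.575
```

View pics/t1.png

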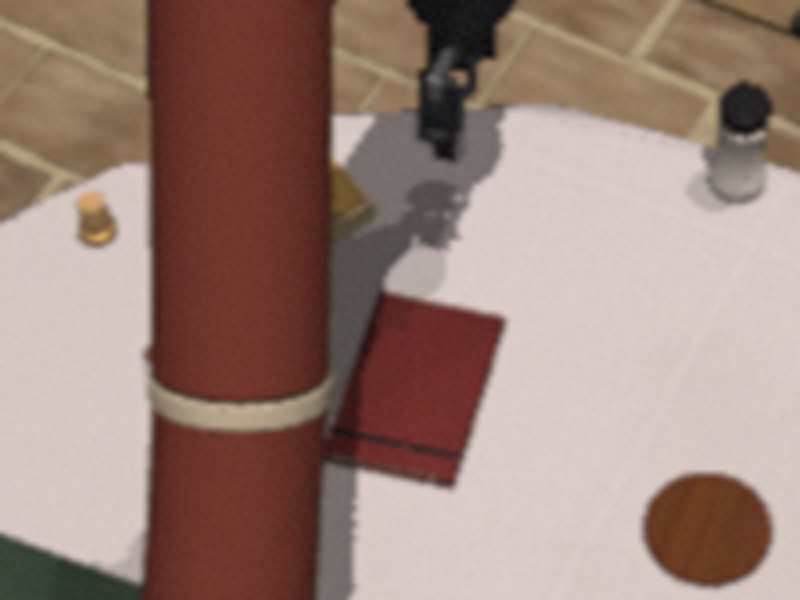

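The grasp came up empty: fingers shut, with the tin still near (345,200) in the crop and mostly hidden by the arm. I'll move aside and look at the tin again.

```bash
python3 - <<'E'
from h import *
arm.move_pose([.5506,-.2966,.12],R(best((.5506,-.2966),.12,D(70.2))))
c=arm.read_camera("top"); cv2.imwrite("pics/t2.png",cv2.resize(c["pixels"][145:265,170:300],None,fx=5,fy=5,interpolation=2)); print(arm.get_t())
E
```

```text
10.3333
```

View pics/t2.png

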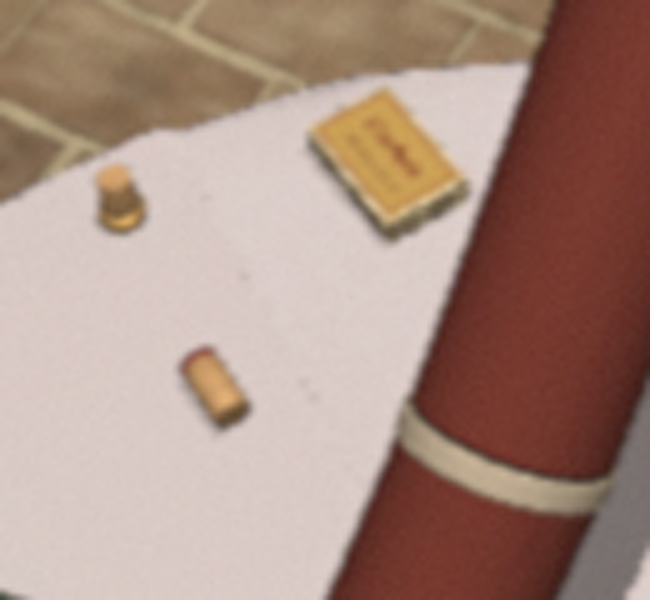

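The tin hasn't moved. I'll do the pen next with step-by-step readings to find out why the grasp missed.

```bash
python3 - <<'E'
from h import *
p=[.5506,-.2966]
print(arm.get_tool_pos(),arm.get_opening())
arm.open_gripper(); print(arm.get_opening(),arm.get_t())
arm.movel([*p,.002],.15); print(arm.get_tool_pos(),arm.get_eef_rot()[:,1],arm.get_contact_force())
c=arm.read_camera("scene"); cv2.imwrite("pics/p1.png",cv2.resize(c["pixels"][200:350,380:580],None,fx=4,fy=4,interpolation=2))
arm.grasp(30); print(arm.get_opening(),arm.get_gripper_force(),arm.get_tool_pos(),arm.get_contact_force(),arm.get_t())
E
```

```text
[ 0.55160973 -0.29465447  0.11963911] 0.08516402219374992
0.0855259365839235 10.55
[ 0.55119066 -0.29736904  0.00296373] [-3.38827449e-01 -9.40848222e-01  7.63606217e-04] [ 0.3433732  -0.36012905 -0.08463337]
-3.192431109378541e-05 0.0 [ 0.5505818  -0.29658498  0.001972  ] [-1.22305187 -0.26591467 -0.05378813] 12.3
```

View pics/p1.png

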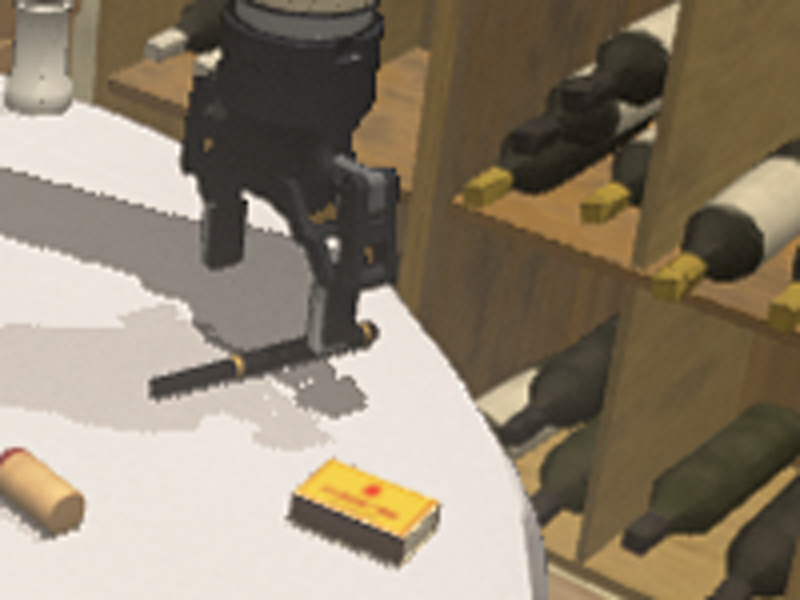

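The open fingertips sit clearly above the pen (tips at (222,268) and (335,345) in the crop), about 14 mm higher than the stated TCP implies. I'll triangulate the shut fingertips from both views.

```bash
python3 - <<'E'
from h import *
t=arm.get_tool_pos(); print(t)
ims=[]
for n in("top","scene"):
    c=arm.read_camera(n); q=proj(c,[t])[0]; o=np.round(q).astype(int)-[33,50]; print(n,o,(q-o+.5)*6-.5)
    ims.append(cv2.resize(c["pixels"][o[1]:o[1]+85,o[0]:o[0]+66],None,fx=6,fy=6,interpolation=2))
cv2.imwrite("pics/q.png",np.hstack(ims))
E
```

```text
[ 0.5505818  -0.29658498  0.001972  ]
top [393 206] [200.98135319 302.92301659]
scene [412 241] [202.45151878 303.17434268]
```

View pics/q.png

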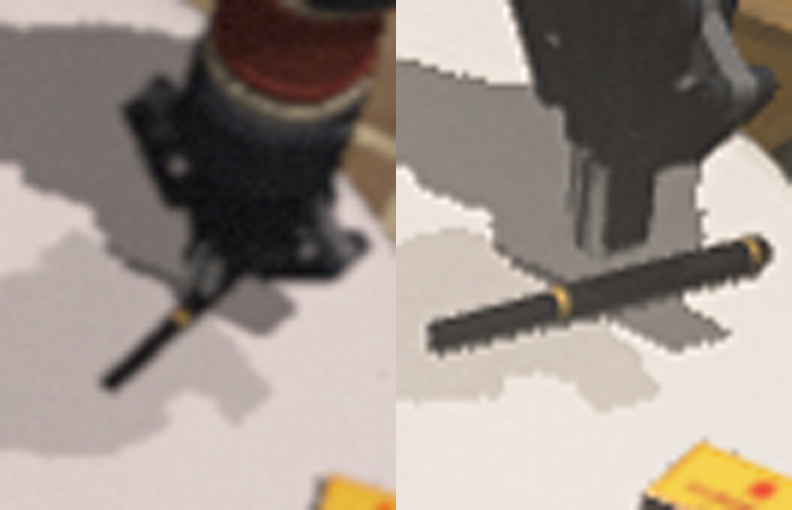

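In the scene view the shut tip is at (209,252) in its half, 51 crop pixels above the projected TCP at (202,303). The fingers therefore really end about 19 mm above the stated TCP. I'll touch the bare table lightly to measure this.

```bash
python3 - <<'E'
from h import *
p=[.53,-.18]
arm.movel([.5506,-.2966,.05],.2); arm.movel([*p,.04],.2); arm.movel([*p,.0],.15); arm.dwell(.2); f0=arm.get_contact_force()[2]
for z in np.arange(-.004,-.032,-.002):
    arm.movel([*p,z],.03); arm.dwell(.05); f=arm.get_contact_force()[2]-f0; print(round(z,3),arm.get_tool_pos()[2].round(4),f.round(1))
    if abs(f)>4: break
c=arm.read_camera("scene"); q=proj(c,[[*p,0]])[0]; print(q,arm.get_tool_pos(),arm.get_t())
o=np.round(q).astype(int)-[50,60]; cv2.imwrite("pics/r.png",cv2.resize(c["pixels"][o[1]:o[1]+90,o[0]:o[0]+100],None,fx=6,fy=6,interpolation=2)); print((q-o+.5)*6-.5)
arm.movel([*p,.03],.2)
E
```

```text
-0.004 -0.004 -1.8
-0.006 -0.0061 -1.1
-0.008 -0.0081 -1.6
-0.01 -0.0101 -0.4
-0.012 -0.0121 -1.4
-0.014 -0.0141 -1.2
-0.016 -0.0161 -0.5
-0.018 -0.0181 -1.2
-0.02 -0.0201 -0.9
-0.022 -0.0221 -0.7
-0.024 -0.0227 8.4
[395.17400496 274.99799931] [ 0.53025974 -0.18011141 -0.02265788] 17.5333
[303.54402973 362.48799588]
```

View pics/r.png

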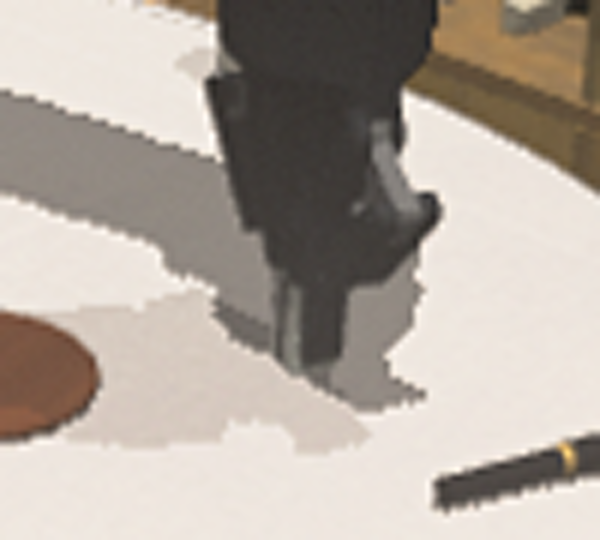

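Contact came at TCP z = -0.0226, so I'll apply a tool-length correction of 22.5 mm. Horizontal position agrees with the cameras.

```bash
sed -i 's/^def pick/DZ=-.0225   # measured: shut tips touch the table at TCP z=-22.5 mm\ndef pick/; s/movel(\[\*p,z\]/movel([*p,z+DZ]/; s/^    arm.grasp(force)/    arm.dwell(.15); arm.grasp(force)/; s/^    a=best(p,up,a); arm.move_pose(\[\*p,up\],R(a)); arm.movel(\[\*p,z+DZ\],.15)/    arm.open_gripper()\n&/' h.py; sed -n '/^DZ/,$p' h.py; python3 - <<'E'
from h import *
o=pick((.5506,-.2966),D(70.2),.002)
if o>.005: place(nb(.099,0),A0+np.pi/2,.006)
o=pick((.5596,.2757),D(-26.8),-.002)
if o>.03: place(nb(0,.142),A0,-.001)
arm.move_pose([.4686,-.4096,.12],R(best((.4686,-.4096),.12,D(8.6))))
c=arm.read_camera("top"); cv2.imwrite("pics/u.png",cv2.resize(c["pixels"][140:310,170:370],None,fx=3.5,fy=3.5,interpolation=2)); print(arm.get_t())
E
```

```text
DZ=-.0225   # measured: shut tips touch the table at TCP z=-22.5 mm
def pick(p,a,z,force=30,up=.12):
    arm.open_gripper()
    a=best(p,up,a); arm.move_pose([*p,up],R(a)); arm.movel([*p,z+DZ],.15)
    arm.dwell(.15); arm.grasp(force); o=arm.get_opening(); arm.movel([*p,up],.15); print("pick",round(o,4),round(arm.get_opening(),4),arm.get_t()); return o
def place(p,a,z,up=.12):
    a=best(p,up,a); arm.move_pose([*p,up],R(a)); arm.movel([*p,z+DZ],.12); arm.dwell(.2)
    print("force",arm.get_contact_force()); arm.open_gripper(); arm.movel([*p,up],.15); print("t",arm.get_t())
pick 0.0117 0.0115 22.35
force [ 0.04745268 -0.37930673  0.15440711]
t 27.225
pick 0.0582 0.0582 32.0083
force [-8.04227364e-01 -5.73361235e-01 -3.00094930e-04]
t 35.7917
37.9167
```

View pics/u.png

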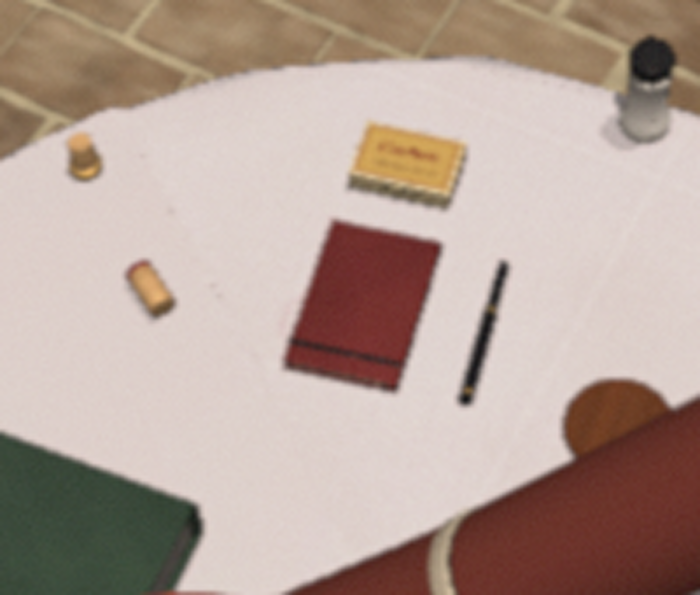

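Both worked: the tin is at (408,160) beyond the notebook and the pen runs from (503,262) to (465,402) beside it. I'll measure both from this view, then place the matchbox and stopper.

```bash
python3 - <<'E'
from h import *
c=arm.read_camera("top")
U=lambda P:(np.array(P,float)+.5)/3.5-.5+[170,140]
def f(n,P,z):
    p=ray(c,U(P),z); d=p.mean(0)-NB; e=p[1]-p[0]
    print(n,p.mean(0).round(4),"nb xy",(d@[np.sin(A0),-np.cos(A0)]).round(4),(d@[np.cos(A0),np.sin(A0)]).round(4),"deg rel",(np.degrees(np.arctan2(e[1],e[0]))-12.6).round(1))
f("tin",[(368,122),(467,142),(452,197),(349,179)],.021); f("pen",[(465,402),(503,262)],.008); f("nb",[(334,220),(441,241),(398,385),(287,361)],.014)
pick((.4686,-.4096),D(8.6),.0,25); place(nb(0,.142),A0,.0225)
pick((.466,.403),D(45),.008,25); place((.4335,-.107),D(45),.0155)
arm.move_pose([.55,-.35,.2],R(best((.55,-.35),.2,0)))
c=arm.read_camera("top"); cv2.imwrite("pics/v.png",cv2.resize(c["pixels"][140:310,170:400],None,fx=3.4,fy=3.4,interpolation=2)); print(arm.get_t())
E
```

```text
tin [0.5813 0.156 ] nb xy -0.0005 0.1405 deg rel -90.1
pen [0.4651 0.0278] nb xy 0.0993 -0.0009 deg rel 0.7
nb [0.4446 0.1253] nb xy -0.0004 0.0004 deg rel -89.4
pick 0.0377 0.0375 41.2833
force [-0.49288116 -0.39292295  0.30706439]
t 46.1917
pick 0.0252 0.0253 50.3
force [-0.50579531  0.27407955 -0.57346925]
t 55.175
56.3083
```

View pics/v.png

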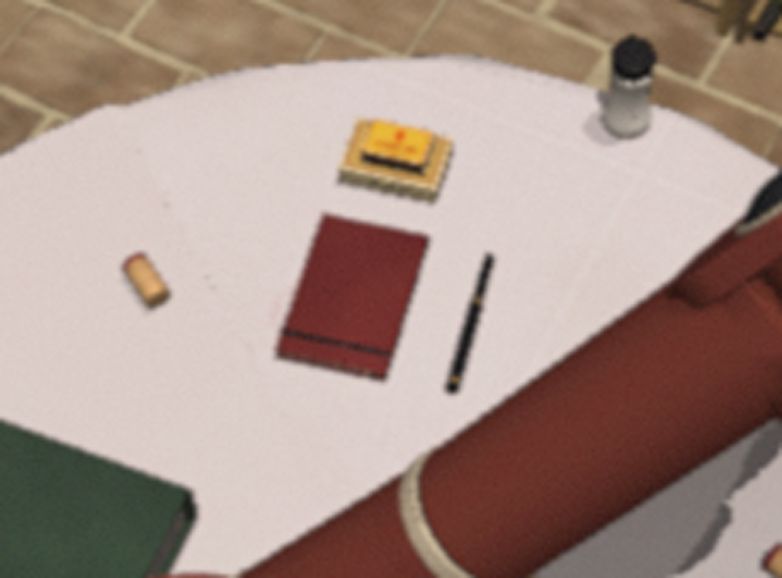

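The matchbox sits on the tin at (398,143), and the arm hides the coaster. I'll move the arm to the left and check the stopper in both views.

```bash
python3 - <<'E'
from h import *
c=arm.read_camera("top"); p=ray(c,(np.array([(367,120),(435,137),(428,163),(361,148)],float)+.5)/3.4-.5+[170,140],.038).mean(0); print("mb",p,"tin",nb(0,.1405))
arm.move_pose([.30,.55,.2],R(best((.30,.55),.2,0)))
ims=[]
for n in("top","scene"):
    c=arm.read_camera(n); q=proj(c,[[.4335,-.107,.006],[.4335,-.107,.043]]); o=np.round(q[0]).astype(int)-[30,40]; print(n,((q-o+.5)*6-.5).round(0).tolist())
    ims.append(cv2.resize(c["pixels"][o[1]:o[1]+70,o[0]:o[0]+60],None,fx=6,fy=6,interpolation=2))
cv2.imwrite("pics/w.png",np.hstack(ims)); print(arm.get_t())
E
```

```text
mb [0.58301434 0.15604719] tin [0.58141631 0.15554913]
top [[181.0, 241.0], [186.0, 201.0]]
scene [[184.0, 242.0], [185.0, 152.0]]
59.725
```

View pics/w.png

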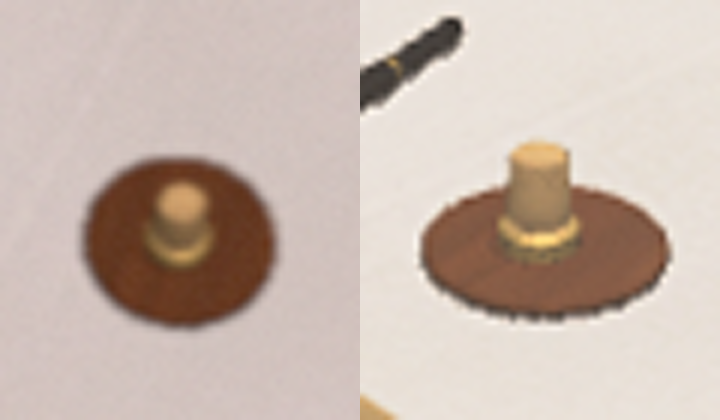

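The stopper stands upright: its base is at about (180,245) in the left half against a coaster centre near (180,241), a few mm off at most. I'm handing in.

```bash
python3 -c "
from plant import arm
print(arm.job_done(),arm.get_t())"
```

```text
the job is handed in; nothing more can be done
the job is handed in; nothing more can be done
```

I handed the job in after about 60 s of the allowed 106 s; in the last camera views the tin, matchbox, pen and stopper were all well within tolerance and neither cork had been touched, but no verdict came back.

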